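Take the top border tile from the sample tray to the wrapping stand

TASK

A customer is buying the blue border tile that lies on top of the white ones in the sample tray: slide it forward out of the tray until about a third of its length overhangs the tray's front, then pick it up by the overhanging end. Lay it gently, flat and blue face up, centred along the cork top of the wrapping stand so that both its ends stick out evenly, and let go. Do not drop it, leave the white tiles in the tray and do not disturb the other pieces.

Things in the scene. Friction and masses are not known exactly. Their poses are not given: they have to be found in the camera images.
- tile_top_center (a point): centre (half-way up) of the top tile: loose cobalt-blue glazed strip with white lines and flowers, 160 mm long (x axis; its -x end faces the tray's open front), 52 mm wide (y), 6 mm thick, 0.08 to 0.16 kg. Starts on two white tiles of the same size. Tile slips on tile easily (friction about 0.3; fingertips hold it better), so light pressing from above draws it along
- tile_mid_center (a point): centre of the white tile directly below the blue one, same size and axes; stays in the tray
- tile_low_center (a point): centre of the lowest white tile, same size and axes; stays in the tray
- riser: fixed grey riser, 174 (x) x 100 x 60 mm, with a wooden tile tray on top; origin: centre of the underside, front is -x. Tray inside 164 x 55 mm, floor 63 mm up; side cheeks (6 mm thick) and back wall rise to 80 mm, 1 mm below the blue tile's top at 81 mm, so its long edges cannot be gripped in the tray
- tray_front (a point): middle of the outer top edge of the tray's front lip (5 mm thick), 73 mm above the table, 2 mm below the blue tile's underside, 87 mm in front (-x) of the riser's origin; axes as the riser. What reaches past it to -x hangs in free air: the front is plain and upright down to the table
- stand_top (a point): middle of the flat cork top of the fixed wrapping stand, 60 mm above the table; the cork is 60 mm long (x), 80 mm wide (y) and 7 mm thick, on a 44 mm thick round stem with a 110 x 90 x 8 mm wooden foot. The 160 mm tile laid along its x axis overhangs it by 50 mm at both ends
- vase_a: small painted vase, 85 mm tall, 64 mm across, white with black neck; a bystander, origin at centre of its underside
- vase_b: small painted vase, 85 mm tall, 64 mm across, white with black neck; a bystander, origin at centre of its underside
- jar_c: blue lidded ginger jar, 120 mm tall, 76 mm across; a bystander, origin at centre of its underside
- canister_d: white lidded canister with blue lid, 100 mm tall, 87 mm across; a bystander, origin at centre of its underside
- vase_e: small painted vase, 85 mm tall, 64 mm across, white with black neck; a bystander, origin at centre of its underside
- canister_f: white lidded canister with blue lid, 90 mm tall, 75 mm across; a bystander, origin at centre of its underside
- vase_g: small painted vase, 85 mm tall, 64 mm across, white with black neck; a bystander, origin at centre of its underside
There are look-alikes about, which are no part of the job. What is meant by the part that bears tile_top_center is not red, and is the larger of those in its own colour.

How it is judged:
By the outcome, as a careful person would: the job done as asked, in the order asked, and still so for the second after the job is handed in, with the robot touching nothing.
It also fails if it takes over 53 s, if anything falls off the work surface, if the arm or the gripper's body presses on something with over 40 N, if the wrist force passes 120 N, or if a joint passes its speed limit or range.

ROBOT

A 6-joint arm with a two-finger parallel gripper is mounted at the origin on the work surface. World frame = base frame: x ahead of the robot, y to its left, z up, the work surface at z = 0. Lengths are in mm, angles in rad, forces in N, time in s.
With the tool pointing down it reaches from about 350 to 875 mm from the base axis. Payload 4.2 kg.
Tool frame: the origin (TCP) lies at the very end of the fingers, on their centre line; the grasp point (between the pads) lies 19 mm behind it; z points along the fingers, y is the direction in which the jaws open and shut (so a half turn about z gives the same grasp; the last joint's range is limited). The gripper opens to 85 mm and grips with 20 to 120 N. Pads are 22 mm wide; open, the fingers measure 114 mm over their backs; the gripper's body (76 mm by 85 mm) begins 54 mm behind the grasp point. The pads swing forward as they close: fully open they stand 13 mm farther back than shut.
Start: joints at [1.442, 0.385, 0.008, 0, -1.194, -0.259], TCP at [236.312, 578.581, 231.312] pointing down, gripper open.
Joint ranges: [-3.14, 3.14], [-1.21, 2.06], [-1.07, 1.41], [-3.16, 2.05], [-2.99, -0.16], [-3.1, 3.1]. Speed limits (rad/s): [2.79, 2.79, 3.14, 3.14, 3.14, 3.14].

INTERFACE

Orientations are given as a unit quaternion [x, y, z, w].
In Python, from bench import read_state, get_image, camera_params, job_done gives the robot as it stands.
- The arm moves only by the tool send_rows, never from a script. Its arguments are lists of equal length, an entry for each row: "translation": the shift along the tool's x, y, z in m, a list of three; "yaw": the turn about the tool's z in degrees; "fingers": the closure in counts, from 0 (fully open) to 255 (shut). A call has 1 to 12 rows; each row is the pose to reach, as a shift and turn from the pose measured when the call began, along the tool's axes at that moment; what a row does not reach only later rows make up. A row lasts 1/10 s, in which the tool goes at most 50 mm and 8.59 degrees, less where a joint would pass 70% of its speed; a pose out of reach is approached as far as the arm can. A call with a gripper value outside its range is refused whole. The fingers move at their own pace and stop on an object; the grip force is fixed at half the most. Time passes only in rows, so rows that repeat a pose let the fingers close. It gives the time, the measured TCP pose, the force and the opening at its end, in the units of the state.
- read_state(): the state, without advancing time (a new reading comes with each control period).
- get_image(name): name is "side" or "top"; returns the picture (384x512x3 uint8, blue, green, red); there is no depth.
- camera_params(name): a dict with "mtx" (3x3 intrinsics, pixels), "rvec" (rotation vector, rad) and "tvec" (3), from world to camera coordinates, as OpenCV has them. Camera axes: x right, y down, z forward; pixel columns grow to the right and rows downward; lengths in mm; the calibration is good to about 2 mm. A picture is of the moment at which its call begins. camera_params takes no time and is no camera call.
- job_done(): hands the job in, once; it reports no verdict.
The state is a dict: "clock": time; "joints": joint angles; "joint_vel": joint speeds; "joint_efforts": joint torques, N m; "position": TCP position; "ee_rot": TCP orientation; "contact_force": force on the tool from outside, world axes, zero at the start; "wrist_torque": the same for the moment, N m; "gripper_width": finger opening in mm.
Only numpy, scipy, OpenCV 4.12 (cv2) and the standard library are available. Lean on these libraries where they do the work, as an engineer would, in place of code of your own. Each camera call takes 0.05 s, during which the arm holds its last target.

## Working session

There is one attempt and no reset: what is moved stays moved. The work goes in short steps, Python scripts to look and compute and a tool call to move; the robot and the scene stay as the last step left them, time stands still between calls to the robot, and variables do not carry over. Pictures are saved under pics/ and viewed, and the job is handed in when it is done.

Besides the shell and the picture viewer there is one more tool, called after "Call:" as name(argument=value, ...), one argument or row to a line, values as JSON. send_rows: Moves the arm, as the interface text tells. Its arguments: {"type":"object","properties":{"translation":{"type":"array","items":{"type":"array","items":{"type":"number"}}},"yaw":{"type":"array","items":{"type":"number"}},"fingers":{"type":"array","items":{"type":"number"}}},"required":["translation","yaw","fingers"]}

```bash
mkdir -p pics; ls
python3 - <<'E'
from bench import *
import cv2
for n in("side","top"):
    im=get_image(n); cv2.imwrite(f"pics/{n}0.png",im)
    print(n,camera_params(n))
print(read_state())
E
```

```text
pics
side {'mtx': array([[347.07830367,   0.        , 257.88110016],
       [  0.        , 347.07830367, 193.1942144 ],
       [  0.        ,   0.        ,   1.        ]]), 'rvec': array([ 2.0041956 , -0.90330019,  0.45621663]), 'tvec': array([-378.76950206,  311.86480994,  724.93089521])}
top {'mtx': array([[413.6797648 ,   0.        , 258.2505837 ],
       [  0.        , 413.6797648 , 193.40723654],
       [  0.        ,   0.        ,   1.        ]]), 'rvec': array([ 2.20257024, -2.19063886,  0.08635234]), 'tvec': array([-7.70761419e-01,  5.59092488e+02,  1.27397523e+03])}
{'clock': 0.1, 'joints': array([ 1.44161307e+00,  3.85521341e-01,  6.74963183e-03, -4.62388496e-04,
       -1.19400456e+00, -2.58605699e-01]), 'joint_vel': array([ 0.00041211, -0.00014962,  0.00466653,  0.00160461,  0.00020069,
        0.00047437]), 'joint_efforts': array([-3.73972143e-04, -3.93320847e+01,  1.88928437e+01,  4.19795662e+00,
       -2.59537970e-03,  5.14965691e-06]), 'position': array([236.11427283, 578.11206277, 230.29671666]), 'ee_rot': array([ 9.81244345e-01, -1.92765426e-01, -1.50424279e-04,  1.00179561e-03]), 'contact_force': array([0.98972906, 0.00971197, 0.15543118]), 'wrist_torque': array([ 0.00665688, -0.02058258, -0.01400845]), 'gripper_width': 85.72655856429448}
```

View pics/side0.png

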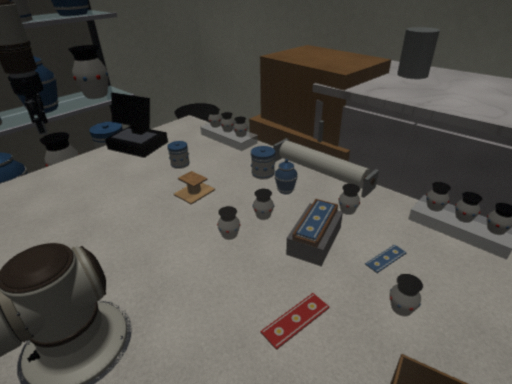

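View pics/top0.png

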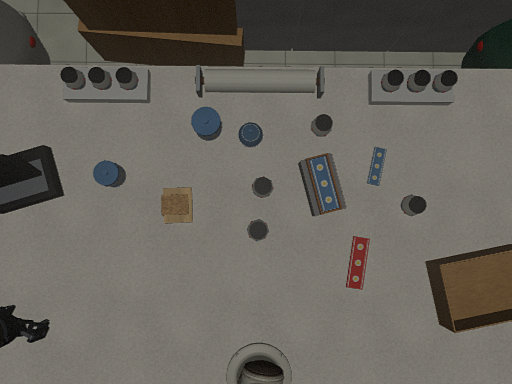

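The overview shows the blue tile in the tray near top px (325,184), the stand near (177,205) and vases between at (262,187) and (258,230). The look-alikes are a small blue tile at (377,166) and a red one at (358,262). I'll enlarge the tray and the stand next.

Run:
```python
import cv2,numpy as np
t=cv2.imread("pics/top0.png");s=cv2.imread("pics/side0.png")
def crop(im,x,y,w,h,k,name):
    c=cv2.resize(im[y:y+h,x:x+w],None,fx=k,fy=k,interpolation=cv2.INTER_CUBIC)
    c=cv2.convertScaleAbs(c,alpha=1.5)
    for i in range(0,w,10):
        cv2.putText(c,str(x+i),(i*k,10),0,.35,(0,255,255),1);cv2.line(c,(i*k,12),(i*k,18),(0,255,255),1)
    for j in range(10,h,10):
        cv2.putText(c,str(y+j),(0,j*k+4),0,.35,(0,255,255),1)
        cv2.line(c,(24,j*k),(30,j*k),(0,255,255),1)
    cv2.imwrite(f"pics/{name}.png",c)
crop(t,290,145,70,75,8,"c_tray")
crop(t,150,180,55,50,10,"c_stand")
crop(s,280,190,70,75,8,"c_tray_s")
crop(s,165,165,60,45,10,"c_stand_s")
```

```text
(no output)
```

View pics/c_tray.png

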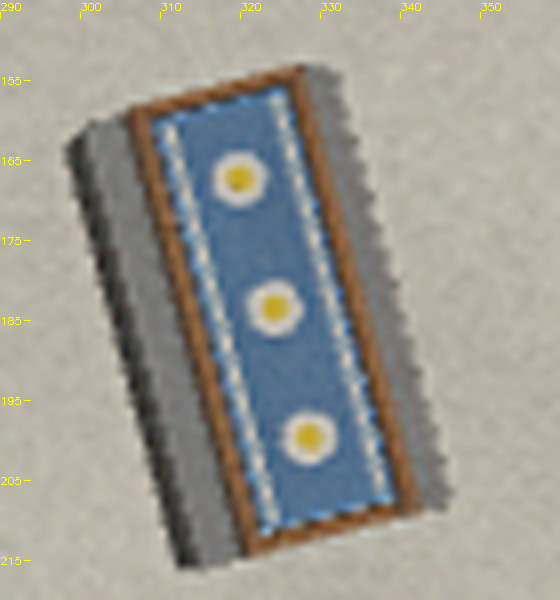

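View pics/c_stand.png

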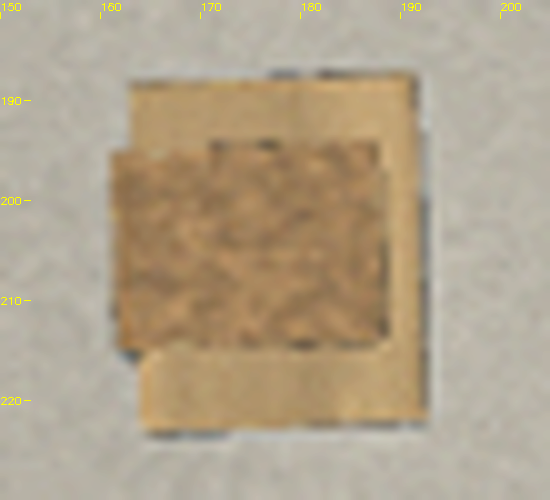

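View pics/c_tray_s.png

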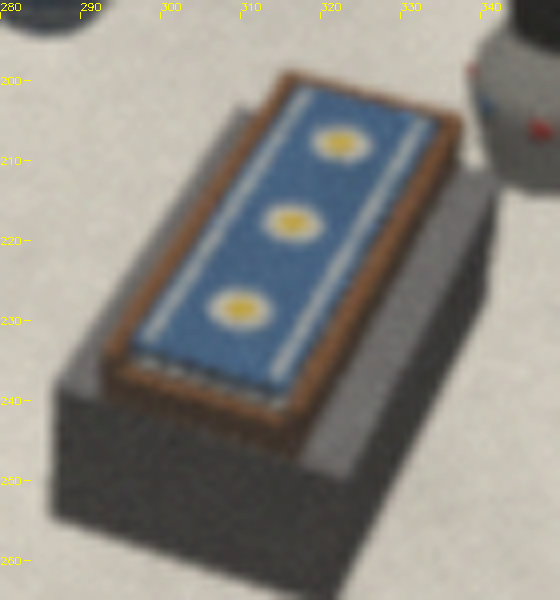

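View pics/c_stand_s.png

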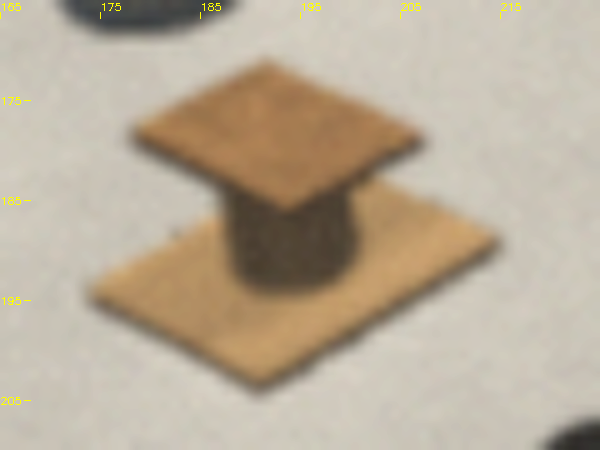

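```bash
cat > h.py <<'E'
import numpy as np,cv2
from bench import *
from scipy.optimize import least_squares
P={n:camera_params(n) for n in("side","top")}
def proj(n,p):
    c=P[n];return cv2.projectPoints(np.float64(p).reshape(-1,1,3),c['rvec'],c['tvec'],c['mtx'],None)[0].reshape(-1,2)
def back(n,uv,z):
    c=P[n];R=cv2.Rodrigues(c['rvec'])[0]
    o=-R.T@c['tvec'].ravel();out=[]
    for p in np.float64(uv).reshape(-1,2):
        d=R.T@np.linalg.inv(c['mtx'])@[*p,1];out.append(o+d*(z-o[2])/d[2])
    return np.array(out)
def pose(model,z,obs):
    # obs {cam: uv}
    def pts(q):
        c,s=np.cos(q[2]),np.sin(q[2]);m=np.float64(model)
        return np.c_[q[0]+c*m[:,0]-s*m[:,1],q[1]+s*m[:,0]+c*m[:,1],np.full(len(m),z)]
    f=lambda q:np.concatenate([(proj(n,pts(q))-o).ravel() for n,o in obs.items()])
    n,o=next(iter(obs.items()));x0=back(n,o,z);d=x0-x0.mean(0)
    m=np.float64(model);m=m-m.mean(0)
    a=np.arctan2((m[:,0]*d[:,1]-m[:,1]*d[:,0]).sum(),(m*d[:,:2]).sum())
    r=least_squares(f,[*x0.mean(0)[:2],a]);return r.x,np.sqrt(np.mean(r.fun**2))
def px(d,k,ox,oy): return (np.float64(d)+.5)/k-.5+[ox,oy]
E
cat > m.py <<'E'
from h import *
# tile: BL,BR,FR,FL corners (+x back,+y left), centre flower
T=[[80,26],[80,-26],[-80,-26],[-80,26],[0,0]]
ot=px([[157,118],[286,88],[393,500],[264,532],[275,307]],8,290,145)
os=px([[303,84],[437,120],[283,390],[133,345],[293,222]],8,280,190)
for o in ({'top':ot},{'side':os},{'top':ot,'side':os}): print('tile',pose(T,81,o))
C=[[30,40],[30,-40],[-30,-40],[-30,40]]
ct=px([[110,152],[378,142],[387,347],[118,348]],10,150,180)
cs=px([[130,135],[266,62],[425,140],[287,208]],10,165,165)
for o in ({'top':ct},{'side':cs},{'top':ct,'side':cs}): print('cork',pose(C,60,o))
F=[[55,45],[55,-45],[-55,-45],[-55,45]]
ft=px([[130,82],[413,75],[428,423],[142,428]],10,150,180)
fs=px([[90,293],[0,0],[500,240],[260,385]],10,165,165)
print('foot',pose(F,8,{'top':ft}))
print('foot s',back('side',fs[[0,2,3]],8), 'expect',)
for n,uv,z in [('vaseA',(262,185),85),('vaseB',(258,229),85),('vaseback',(322,124),85),('vaser',(415,205),85),('jar',(251,133),120),('can',(206,121),100),('can2',(106,173),90)]:
    print(n,back('top',uv,z)[0].round())
R=cv2.Rodrigues(P['side']['rvec'])[0];print(-R.T@P['side']['tvec'].ravel())
E
python3 m.py
```

```text
tile (array([ 5.86998954e+02, -1.92412335e+02,  2.48169764e-01]), np.float64(0.2716836850708206))
tile (array([ 5.86311250e+02, -1.93304936e+02,  2.54752366e-01]), np.float64(0.3206785605170231))
tile (array([ 5.86832986e+02, -1.92797239e+02,  2.51900308e-01]), np.float64(0.3242694954008053))
cork (array([5.22230553e+02, 2.54833084e+02, 3.83056040e-02]), np.float64(0.260866803790256))
cork (array([521.81926099, 251.88925917,   1.7795329 ]), np.float64(1.9790789315499615))
cork (array([5.22885942e+02, 2.54411649e+02, 4.29620153e-01]), np.float64(7.5755137398772465))
foot (array([5.22771396e+02, 2.55160622e+02, 4.43099383e-02]), np.float64(0.303978120787759))
foot s [[465.10186141 291.83949339   8.        ]
 [576.96968555 210.59458956   8.        ]
 [468.58814094 205.71900387   8.        ]] expect
vaseA [580.  -8.  85.]
vaseB [450.   4.  85.]
vaseback [ 764. -187.   85.]
vaser [ 523. -463.   85.]
jar [728.  26. 120.]
can [767. 159. 100.]
can2 [612. 451.  90.]
[ -55.19483859 -577.53863692  655.47955793]
```

```bash
sed -i 's/^cs=.*/cs=px([[266,62],[425,140],[287,208],[130,135]],10,165,165)/' m.py; python3 m.py | grep cork
python3 - <<'E'
from h import *
from scipy.spatial.transform import Rotation as R
s=read_state();print(R.from_quat(s['ee_rot']).as_matrix().round(3))
# tcp target relations
th=.2519;c=np.array([586.8,-192.8]);u=np.array([np.cos(th),np.sin(th)]);v=np.array([-u[1],u[0]])
for d in (-80,-133,-115,0,40): print(d,(c+d*u).round(1),np.hypot(*(c+d*u)))
E
```

```text
cork (array([5.22230553e+02, 2.54833084e+02, 3.83056040e-02]), np.float64(0.260866803790256))
cork (array([5.21096188e+02, 2.51922937e+02, 3.16829788e-02]), np.float64(0.25275310717389393))
cork (array([5.22198991e+02, 2.54200477e+02, 3.60706299e-02]), np.float64(0.3450116497415846))
[[ 0.926 -0.378 -0.001]
 [-0.378 -0.926 -0.002]
 [ 0.     0.002 -1.   ]]
-80 [ 509.3 -212.7] 551.9690399541657
-133 [ 458.  -225.9] 510.7003030402692
-115 [ 475.4 -221.5] 524.479701976292
0 [ 586.8 -192.8] 617.6617844743189
40 [ 625.5 -182.8] 651.7086845102175
```

```bash
cat >> h.py <<'E'
from scipy.spatial.transform import Rotation as Ro
def goto(x,y,z,ang):
    "shift(m) and yaw(deg) for the world target; ang=world heading of tool x in rad"
    s=read_state();M=Ro.from_quat(s['ee_rot']).as_matrix()
    d=M.T@(np.array([x,y,z])-s['position'])/1000
    a=np.arctan2(M[1,0],M[0,0]);w=(ang-a+np.pi)%(2*np.pi)-np.pi
    print('shift',d.round(4),'yaw',round(-np.degrees(w),2),'pos',s['position'].round(1),'F',s['contact_force'].round(2),'w',round(s['gripper_width'],1),'t',s['clock'],'tilt',M[:,2].round(4))
E
python3 - <<'E'
from h import *
goto(615.9,-185.3,200,.2519)
# tray front lip outer edge middle, top view + side outer corners
print(back('top',px([[250,555],[418,512],[335,533]],8,290,145),73).round(1))
print(back('side',px([[108,372],[292,428]],8,280,190),73).round(1))
th=.2519;print((np.array([586.8,-192.8])-87*np.array([np.cos(th),np.sin(th)])).round(1))
E
```

```text
shift [0.6404 0.5629 0.0315] yaw -36.66 pos [236.1 578.1 230.3] F [0.99 0.01 0.16] w 85.7 t 0.1 tilt [-7.0e-04 -1.9e-03 -1.0e+00]
[[ 495.3 -184.    73. ]
 [ 511.6 -247.1   73. ]
 [ 503.6 -215.9   73. ]]
[[ 494.3 -186.3   73. ]
 [ 510.4 -245.    73. ]]
[ 502.5 -214.5]
```

Call:
send_rows(
  translation=[
    [0.64, 0.563, 0.03],
    [0.64, 0.563, 0.03],
    [0.64, 0.563, 0.03],
    [0.64, 0.563, 0.03],
    [0.64, 0.563, 0.03],
    [0.64, 0.563, 0.03],
    [0.64, 0.563, 0.03],
    [0.64, 0.563, 0.03],
    [0.64, 0.563, 0.03],
    [0.64, 0.563, 0.03],
    [0.64, 0.563, 0.03],
    [0.64, 0.563, 0.03],
  ],
  yaw=[-36.7, -36.7, -36.7, -36.7, -36.7, -36.7, -36.7, -36.7, -36.7, -36.7, -36.7, -36.7],
  fingers=[255, 255, 255, 255, 255, 255, 255, 255, 255, 255, 255, 255],
)

```text
clock: 1.3
position: [503.2, 39.7, 210.2]
ee_rot: [0.992, 0.126, -0.0, 0.001]
contact_force: [1.0, 0.8, -0.9]
gripper_width: -0.1
```

```bash
python3 -c "
from h import *
goto(615.9,-185.3,130,.2519)"
```

```text
shift [0.0529 0.2459 0.0805] yaw 0.05 pos [503.2  39.7 210.2] F [ 0.96  0.83 -0.87] w -0.1 t 1.3 tilt [-8.0e-04 -1.7e-03 -1.0e+00]
```

Call:
send_rows(
  translation=[
    [0.053, 0.246, 0.03],
    [0.053, 0.246, 0.05],
    [0.053, 0.246, 0.08],
    [0.053, 0.246, 0.08],
    [0.053, 0.246, 0.08],
    [0.053, 0.246, 0.08],
    [0.053, 0.246, 0.08],
    [0.053, 0.246, 0.08],
    [0.053, 0.246, 0.08],
    [0.053, 0.246, 0.08],
  ],
  yaw=[0, 0, 0, 0, 0, 0, 0, 0, 0, 0],
  fingers=[255, 255, 255, 255, 255, 255, 255, 255, 255, 255],
)

```text
clock: 2.3
position: [616.1, -184.1, 131.7]
ee_rot: [0.992, 0.127, 0.0, 0.001]
contact_force: [0.0, 1.0, -0.4]
gripper_width: -0.2
```

```bash
python3 -c "
from h import *
goto(615.9,-185.3,90,.2519)"
```

```text
shift [-0.0005  0.001   0.0417] yaw 0.15 pos [ 616.1 -184.1  131.7] F [ 0.01  0.98 -0.35] w -0.2 t 2.3 tilt [ 8.0e-04 -1.8e-03 -1.0e+00]
```

Call:
send_rows(
  translation=[
    [0, 0.001, 0.02],
    [0, 0.001, 0.035],
    [0, 0.001, 0.043],
    [0, 0.001, 0.046],
    [0, 0.001, 0.046],
    [0, 0.001, 0.046],
  ],
  yaw=[0.2, 0.2, 0.2, 0.2, 0.2, 0.2],
  fingers=[255, 255, 255, 255, 255, 255],
)

```text
clock: 2.9
position: [617.0, -185.0, 86.7]
ee_rot: [0.992, 0.125, 0.001, 0.001]
contact_force: [0.5, 0.3, 0.2]
gripper_width: 0.3
```

```bash
python3 -c "
from h import *
goto(615.9,-185.3,81,.2519)
im=get_image('top');cv2.imwrite('pics/t1.png',cv2.resize(im[100:260,230:440],None,fx=3.5,fy=3.5,interpolation=2))
im=get_image('side');cv2.imwrite('pics/s1.png',cv2.resize(im[100:300,230:430],None,fx=3,fy=3,interpolation=2))"
```

```text
shift [-0.0012 -0.      0.0057] yaw -0.02 pos [ 617.  -185.    86.7] F [0.52 0.28 0.19] w 0.3 t 2.9 tilt [ 0.0025 -0.0021 -1.    ]
```

View pics/s1.png

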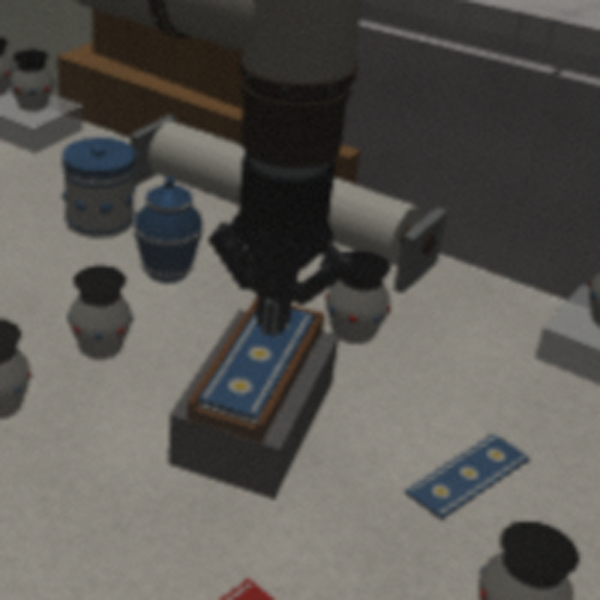

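View pics/t1.png

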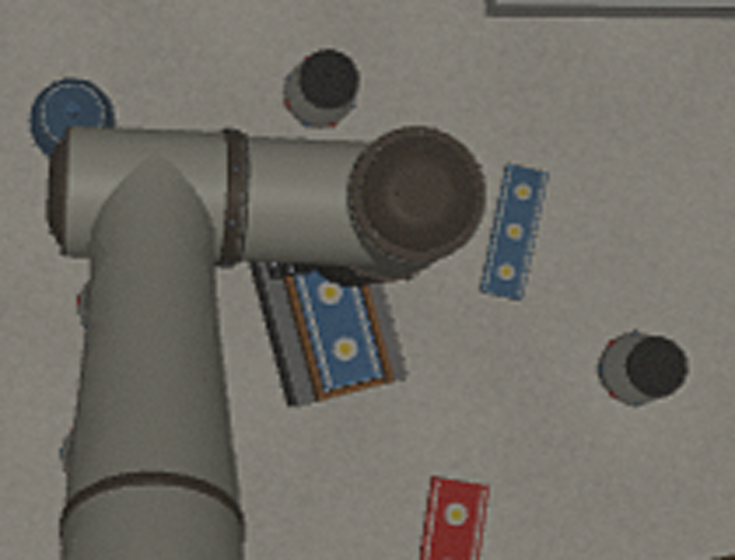

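The side picture shows the closed fingertips just above the tile, in line with the flowers (crop 272,325). Next I'll ease down to contact.

Call:
send_rows(
  translation=[
    [-0.001, 0, 0.002],
    [-0.001, 0, 0.004],
    [-0.001, 0, 0.005],
    [-0.001, 0, 0.006],
  ],
  yaw=[0, 0, 0, 0],
  fingers=[255, 255, 255, 255],
)

```text
clock: 3.4
position: [616.0, -185.6, 81.1]
ee_rot: [0.992, 0.125, 0.001, 0.001]
contact_force: [-1.8, 0.9, 7.4]
gripper_width: 0.1
```

Call:
send_rows(
  translation=[
    [-0.002, 0, 0.0004],
    [-0.005, 0, 0.0004],
    [-0.008, 0, 0.0004],
    [-0.011, 0, 0.0004],
    [-0.014, 0, 0.0004],
    [-0.015, 0, 0.0004],
  ],
  yaw=[0, 0, 0, 0, 0, 0],
  fingers=[255, 255, 255, 255, 255, 255],
)

```text
clock: 4.0
position: [601.6, -189.5, 81.2]
ee_rot: [0.992, 0.125, 0.001, 0.002]
contact_force: [1.2, 1.0, 3.2]
gripper_width: 0.1
```

```bash
python3 -c "
from h import *
goto(615.9,-185.3,81,.2519)
im=get_image('side');cv2.imwrite('pics/s2.png',cv2.resize(im[180:270,270:370],None,fx=6,fy=6,interpolation=2))"
```

```text
shift [ 0.0149 -0.0005  0.0002] yaw -0.02 pos [ 601.6 -189.5   81.2] F [1.22 0.98 3.24] w 0.1 t 4.0 tilt [ 0.0033 -0.0026 -1.    ]
```

View pics/s2.png

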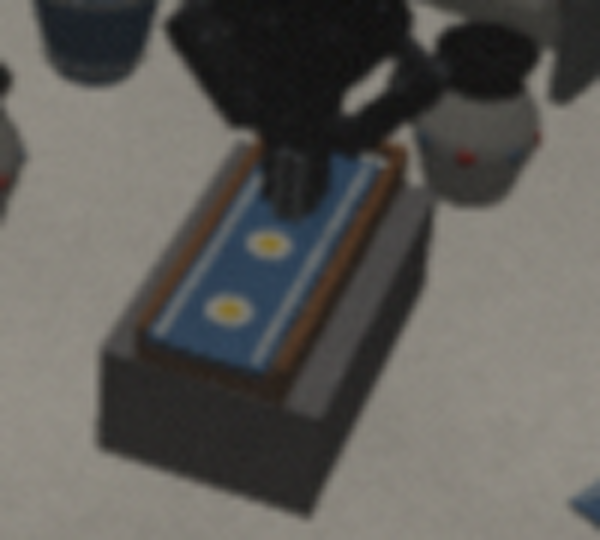

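The blue tile follows the fingers: its front edge now covers the lip (crop 210,350). I'll draw it on.

Call:
send_rows(
  translation=[
    [-0.002, 0, 0.0005],
    [-0.005, 0, 0.0005],
    [-0.008, 0, 0.0005],
    [-0.011, 0, 0.0005],
    [-0.014, 0, 0.0005],
    [-0.017, 0, 0.0005],
    [-0.02, 0, 0.0005],
    [-0.022, 0, 0.0005],
    [-0.022, 0, 0.0005],
  ],
  yaw=[0, 0, 0, 0, 0, 0, 0, 0, 0],
  fingers=[255, 255, 255, 255, 255, 255, 255, 255, 255],
)

```text
clock: 4.95
position: [580.1, -195.2, 81.1]
ee_rot: [0.992, 0.125, 0.002, 0.002]
contact_force: [1.1, 0.6, 5.0]
gripper_width: -0.1
```

```bash
python3 -c "
from h import *
goto(557.5,-200.0,81,.2519)
im=get_image('side');cv2.imwrite('pics/s3.png',cv2.resize(im[180:270,270:370],None,fx=6,fy=6,interpolation=2))"
```

```text
shift [-0.0231 -0.001   0.0001] yaw -0.01 pos [ 580.1 -195.2   81.1] F [1.14 0.64 4.99] w -0.1 t 4.95 tilt [ 0.0038 -0.0029 -1.    ]
```

View pics/s3.png

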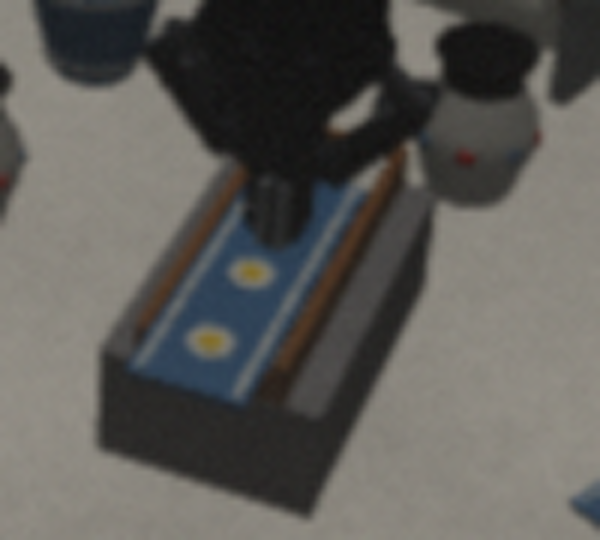

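Call:
send_rows(
  translation=[
    [-0.002, 0, 0.0005],
    [-0.005, 0, 0.0005],
    [-0.008, 0, 0.0005],
    [-0.011, 0, 0.0005],
    [-0.014, 0, 0.0005],
    [-0.017, 0, 0.0005],
    [-0.02, 0, 0.0005],
    [-0.023, 0, 0.0005],
    [-0.023, 0, 0.0005],
  ],
  yaw=[0, 0, 0, 0, 0, 0, 0, 0, 0],
  fingers=[255, 255, 255, 255, 255, 255, 255, 255, 255],
)

```text
clock: 5.9
position: [557.8, -201.1, 81.1]
ee_rot: [0.992, 0.126, 0.002, 0.002]
contact_force: [0.3, 0.6, 5.7]
gripper_width: -0.5
```

Call:
send_rows(
  translation=[
    [0, 0, -0.01],
    [0, 0, -0.03],
    [0, 0, -0.06],
    [0, 0, -0.09],
    [0.02, -0.04, -0.1],
    [0.03, -0.1, -0.1],
    [0.03, -0.15, -0.1],
    [0.03, -0.15, -0.1],
  ],
  yaw=[0, 0, 0, 0, 0, 0, 0, 0],
  fingers=[255, 255, 255, 255, 255, 255, 0, 0],
)

```text
clock: 6.7
position: [546.7, -44.7, 180.0]
ee_rot: [0.992, 0.127, 0.0, 0.001]
contact_force: [-0.6, -0.4, 1.3]
gripper_width: 27.8
```

```bash
python3 -c "
from h import *
goto(557.5,-200.0,81,.2519)
im=get_image('side');cv2.imwrite('pics/s4f.png',im);cv2.imwrite('pics/s4.png',cv2.resize(im[180:270,270:370],None,fx=6,fy=6,interpolation=2))
im=get_image('top');cv2.imwrite('pics/t4f.png',im);cv2.imwrite('pics/t4.png',cv2.resize(im[145:240,280:380],None,fx=6,fy=6,interpolation=2))"
```

```text
shift [-0.0288  0.1527  0.0995] yaw 0.2 pos [546.7 -44.7 180. ] F [-0.64 -0.42  1.34] w 27.8 t 6.7 tilt [ 0.001  -0.0027 -1.    ]
```

View pics/s4.png

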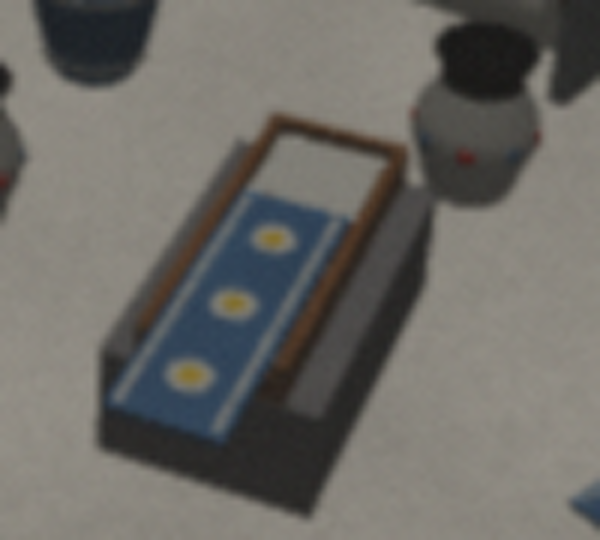

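View pics/t4.png

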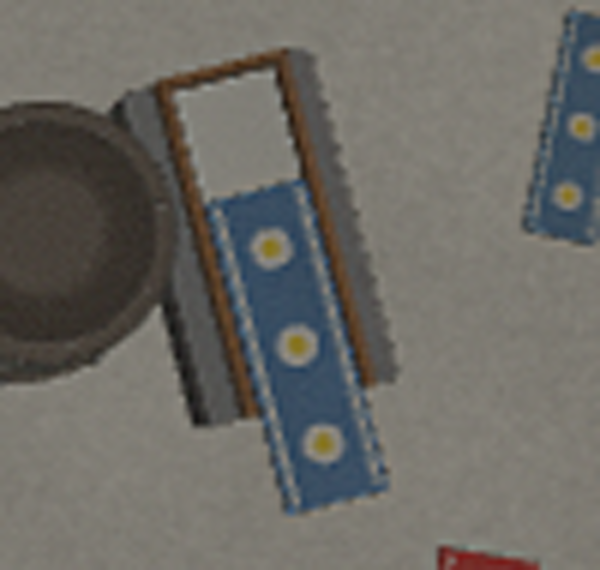

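The tile now overhangs the lip and the white tile below has stayed back. Next I'll measure its pose.

Run:
```python
from h import *
T=[[80,26],[80,-26],[-80,-26],[-80,26],[0,0]]
ot=px([[208,203],[304,179],[388,488],[290,515],[297,345]],6,280,145)
os=px([[256,192],[350,219],[223,440],[112,402],[234,303]],6,270,180)
for o in ({'top':ot},{'side':os},{'top':ot,'side':os}):
    q,r=pose(T,81,o);u=np.array([np.cos(q[2]),np.sin(q[2])])
    print('tile',q.round(3),r,'moved',(q[:2]-[586.8,-192.8])@u,'front-overhang',80-(q[:2]-[503.0,-215.6])@u,'grasp',(q[:2]-56*u).round(1))
# tray front in this pic
print(back('top',px([[242,418],[395,378]],6,280,145),70).round(1))
```

```text
tile [ 5.30220e+02 -2.07655e+02  2.57000e-01] 0.2581275667186498 moved -58.49751796802215 front-overhang 51.654469217391735 grasp [ 476.1 -221.9]
tile [ 5.31072e+02 -2.09572e+02  2.44000e-01] 0.7962794652393148 moved -58.129350991783596 front-overhang 51.30299275137492 grasp [ 476.7 -223.1]
tile [ 5.30767e+02 -2.08726e+02  2.50000e-01] 0.6582317635662017 moved -58.231904283102836 front-overhang 51.395577357941875 grasp [ 476.5 -222.6]
[[ 494.4 -181.8   70. ]
 [ 514.7 -258.6   70. ]]
```

```bash
python3 -c "
from h import *
goto(476.2,-222.3,130,.252)"
```

```text
shift [-0.1135  0.1517  0.0507] yaw 0.15 pos [547.7 -46.7 180.3] F [-0.17 -1.04 -0.7 ] w 43.2 t 6.8 tilt [ 0.0021 -0.0034 -1.    ]
```

Call:
send_rows(
  translation=[
    [-0.114, 0.152, 0],
    [-0.114, 0.152, 0],
    [-0.114, 0.152, 0.0],
    [-0.114, 0.152, 0.02],
    [-0.114, 0.152, 0.051],
    [-0.114, 0.152, 0.051],
    [-0.114, 0.152, 0.051],
    [-0.114, 0.152, 0.051],
  ],
  yaw=[0.1, 0.1, 0.1, 0.1, 0.1, 0.1, 0.1, 0.1],
  fingers=[0, 0, 0, 0, 0, 0, 0, 0],
)

```text
clock: 7.6
position: [476.9, -222.9, 131.0]
ee_rot: [0.992, 0.126, 0.002, 0.002]
contact_force: [0.7, 0.3, 0.6]
gripper_width: 85.2
```

```bash
python3 -c "
from h import *
goto(476.2,-222.3,55,.252)
im=get_image('side');cv2.imwrite('pics/s5.png',cv2.resize(im[150:270,240:380],None,fx=5,fy=5,interpolation=2))"
```

```text
shift [-0.0008 -0.0011  0.076 ] yaw 0.1 pos [ 476.9 -222.9  131. ] F [0.67 0.29 0.61] w 85.2 t 7.6 tilt [ 0.0041 -0.0042 -1.    ]
```

View pics/s5.png

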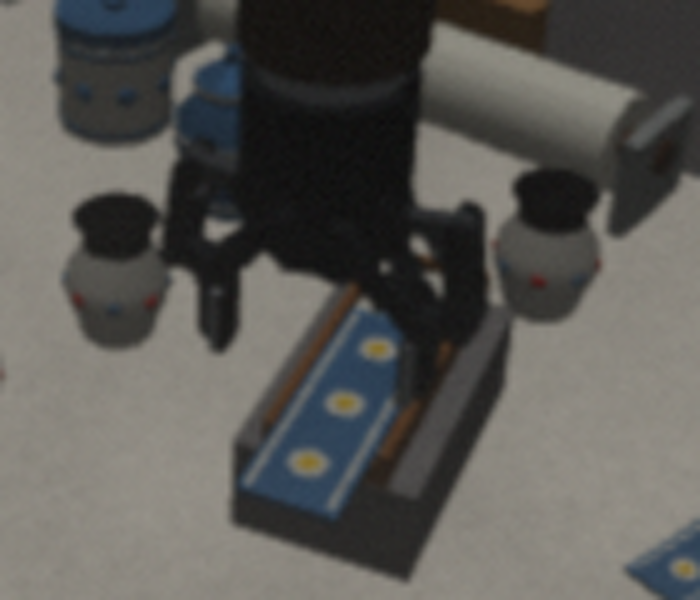

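```bash
python3 -c "
from h import *
p=px([[218,345],[410,400]],5,240,150);b=back('side',p,144);print(b,b.mean(0))"
```

```text
[[ 462.18395167 -178.08484719  144.        ]
 [ 487.33308169 -269.48643309  144.        ]] [ 474.75851668 -223.78564014  144.        ]
```

The fingertips back-project to a midpoint of (475,-224), which agrees with the measured TCP. Descending astride the overhanging end.

Call:
send_rows(
  translation=[
    [-0.001, -0.001, 0.02],
    [-0.001, -0.001, 0.04],
    [-0.001, -0.001, 0.055],
    [-0.001, -0.001, 0.068],
    [-0.001, -0.001, 0.076],
    [-0.001, -0.001, 0.077],
    [-0.001, -0.001, 0.077],
    [-0.001, -0.001, 0.077],
  ],
  yaw=[0, 0, 0, 0, 0, 0, 0, 0],
  fingers=[0, 0, 0, 0, 0, 0, 0, 0],
)

```text
clock: 8.45
position: [477.0, -222.2, 55.0]
ee_rot: [0.992, 0.127, 0.003, 0.003]
contact_force: [-0.3, -0.8, 0.5]
gripper_width: 85.2
```

```bash
python3 -c "
from h import *
goto(476.2,-222.3,55,.252)
im=get_image('side');cv2.imwrite('pics/s6.png',cv2.resize(im[170:270,250:370],None,fx=6,fy=6,interpolation=2))"
```

```text
shift [-0.0008 -0.0001  0.    ] yaw 0.14 pos [ 477.  -222.2   55. ] F [-0.26 -0.79  0.47] w 85.2 t 8.45 tilt [ 0.0064 -0.0045 -1.    ]
```

View pics/s6.png

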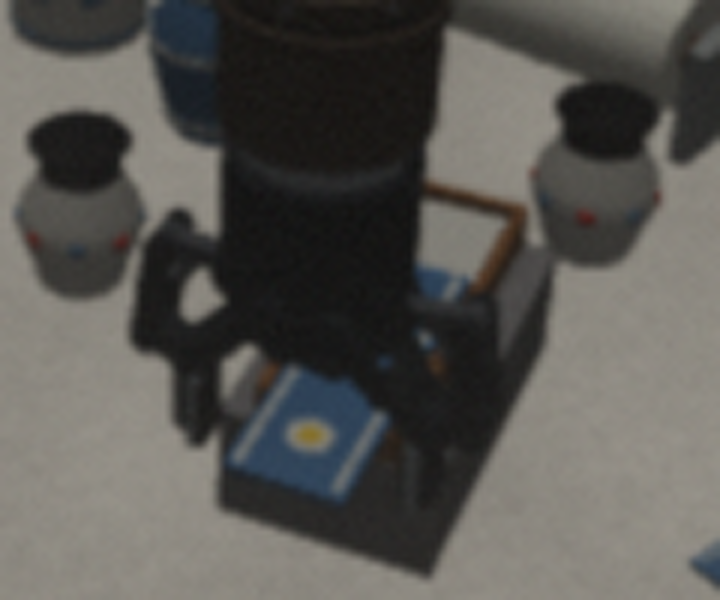

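Call:
send_rows(
  translation=[
    [-0.001, 0, 0.001],
    [-0.001, 0, 0.001],
    [-0.001, 0, 0.001],
    [-0.001, 0, 0.001],
    [-0.001, 0, 0.001],
    [-0.001, 0, 0.001],
    [-0.001, 0, 0.001],
  ],
  yaw=[0, 0, 0, 0, 0, 0, 0],
  fingers=[120, 255, 255, 255, 255, 255, 255],
)

```text
clock: 9.2
position: [476.0, -222.6, 54.2]
ee_rot: [0.992, 0.127, 0.003, 0.003]
contact_force: [-1.8, -0.0, 4.2]
gripper_width: 50.4
```

```bash
python3 -c "
from h import *
goto(476.2,-222.3,55,.252)
print(read_state()['wrist_torque'])
im=get_image('side');cv2.imwrite('pics/s7.png',cv2.resize(im[170:270,250:370],None,fx=6,fy=6,interpolation=2))"
```

```text
shift [ 0.0003 -0.0002 -0.0008] yaw 0.14 pos [ 476.  -222.6   54.2] F [-1.76 -0.04  4.21] w 50.4 t 9.2 tilt [ 0.0067 -0.0046 -1.    ]
[0.03094947 0.30446902 0.05327695]
```

View pics/s7.png

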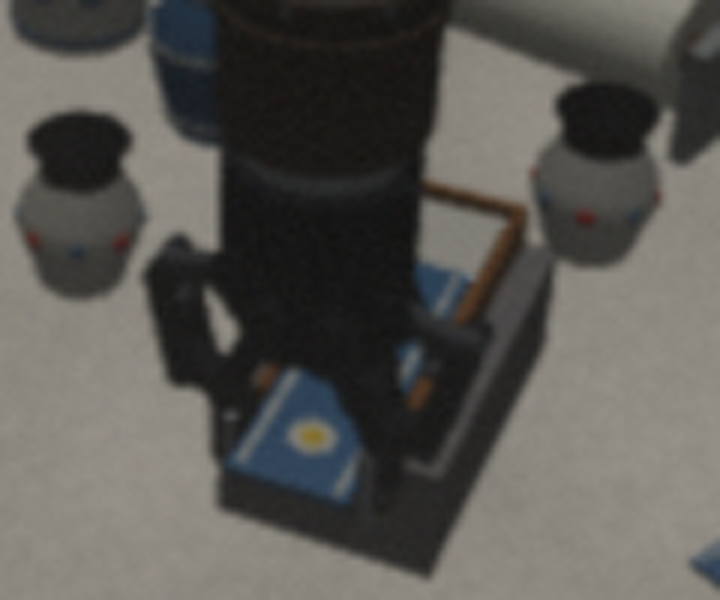

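Gripped at a width of 50.4 mm. Lifting slowly.

Call:
send_rows(
  translation=[
    [0, 0, -0.002],
    [0, 0, -0.005],
    [0, 0, -0.009],
    [0, 0, -0.014],
    [0, 0, -0.02],
    [0, 0, -0.03],
    [0, 0, -0.04],
    [0, 0, -0.04],
  ],
  yaw=[0, 0, 0, 0, 0, 0, 0, 0],
  fingers=[255, 255, 255, 255, 255, 255, 255, 255],
)

```text
clock: 10.05
position: [477.0, -222.7, 96.3]
ee_rot: [0.992, 0.127, 0.005, 0.003]
contact_force: [0.1, -0.4, -0.7]
gripper_width: 50.6
```

```bash
python3 -c "
from h import *
goto(476.2,-222.3,150,.252)
print(read_state()['wrist_torque'])
im=get_image('side');cv2.imwrite('pics/s8.png',cv2.resize(im[130:270,240:380],None,fx=4,fy=4,interpolation=2))"
```

```text
shift [-0.0002 -0.0001 -0.0538] yaw 0.16 pos [ 477.  -222.7   96.3] F [ 0.1  -0.4  -0.73] w 50.6 t 10.05 tilt [ 0.0107 -0.0055 -0.9999]
[-0.04963307 -0.02330923 -0.01242207]
```

View pics/s8.png

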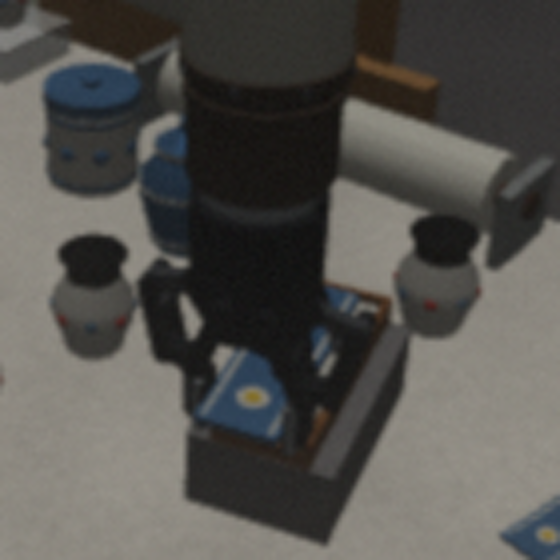

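The tile is held level, with the tray below it. Next I'll raise it and carry it at moderate speed.

```bash
python3 -c "
from h import *
goto(477,-222.7,150,.036)
goto(471,10,150,.036)
goto(465.8,251.6,150,.036)
im=get_image('top');cv2.imwrite('pics/t8.png',im)"
```

```text
shift [ 0.001   0.0008 -0.0546] yaw 12.52 pos [ 476.4 -222.5   95.3] F [-0.31  0.51 -1.86] w 50.6 t 10.1 tilt [ 0.0091 -0.0049 -0.9999]
shift [ 0.0537 -0.226  -0.0558] yaw 12.52 pos [ 476.4 -222.5   95.3] F [-0.31  0.51 -1.86] w 50.6 t 10.1 tilt [ 0.0091 -0.0049 -0.9999]
shift [ 0.1095 -0.4611 -0.0571] yaw 12.52 pos [ 476.4 -222.5   95.3] F [-0.31  0.51 -1.86] w 50.6 t 10.1 tilt [ 0.0091 -0.0049 -0.9999]
```

Call:
send_rows(
  translation=[
    [0, 0, -0.01],
    [0, 0, -0.025],
    [0, 0, -0.042],
    [0.002, -0.007, -0.054],
    [0.005, -0.02, -0.057],
    [0.01, -0.042, -0.057],
    [0.016, -0.067, -0.057],
    [0.022, -0.092, -0.057],
    [0.028, -0.119, -0.057],
    [0.034, -0.145, -0.057],
    [0.041, -0.172, -0.057],
    [0.048, -0.2, -0.057],
  ],
  yaw=[0, 0, 0, 0, 1, 2.5, 4, 5.5, 7, 8.5, 10, 11],
  fingers=[255, 255, 255, 255, 255, 255, 255, 255, 255, 255, 255, 255],
)

```text
clock: 11.35
position: [471.1, -15.1, 151.0]
ee_rot: [1.0, 0.031, 0.004, 0.002]
contact_force: [0.2, -0.3, -1.5]
gripper_width: 50.7
```

```bash
python3 -c "
from h import *
goto(465.8,251.6,130,.036)"
```

```text
shift [ 0.0109 -0.2666  0.0198] yaw 1.45 pos [471.1 -15.1 151. ] F [ 0.21 -0.31 -1.5 ] w 50.7 t 11.35 tilt [ 0.0076 -0.0044 -1.    ]
```

Call:
send_rows(
  translation=[
    [0.001, -0.027, 0],
    [0.002, -0.054, 0],
    [0.003, -0.081, 0],
    [0.004, -0.108, 0],
    [0.006, -0.135, 0],
    [0.007, -0.162, 0],
    [0.008, -0.189, 0],
    [0.009, -0.215, 0.003],
    [0.01, -0.238, 0.006],
    [0.011, -0.256, 0.012],
    [0.011, -0.266, 0.018],
    [0.011, -0.267, 0.02],
  ],
  yaw=[0.5, 1, 1.5, 1.5, 1.5, 1.5, 1.5, 1.5, 1.5, 1.5, 1.5, 1.5],
  fingers=[255, 255, 255, 255, 255, 255, 255, 255, 255, 255, 255, 255],
)

```text
clock: 12.55
position: [465.3, 252.5, 128.7]
ee_rot: [1.0, 0.018, 0.003, 0.003]
contact_force: [-0.2, -0.1, -1.7]
gripper_width: 50.7
```

Call:
send_rows(
  translation=[
    [0, 0, 0],
    [0, 0, 0],
  ],
  yaw=[0, 0],
  fingers=[255, 255],
)

```text
clock: 12.75
position: [465.0, 251.7, 128.5]
ee_rot: [1.0, 0.018, 0.003, 0.003]
contact_force: [-0.3, -0.3, -0.8]
gripper_width: 50.4
```

```bash
python3 -c "
from h import *
goto(465.8,251.6,60,.036);print(read_state()['wrist_torque'])
im=get_image('side');cv2.imwrite('pics/s9f.png',im);cv2.imwrite('pics/s9.png',cv2.resize(im[110:220,120:260],None,fx=5,fy=5,interpolation=2))
im=get_image('top');cv2.imwrite('pics/t9f.png',im);cv2.imwrite('pics/t9.png',cv2.resize(im[150:260,110:250],None,fx=5,fy=5,interpolation=2))"
```

```text
shift [ 0.0004 -0.0003  0.0685] yaw -0.04 pos [465.  251.7 128.5] F [-0.28 -0.28 -0.83] w 50.4 t 12.75 tilt [ 0.0054 -0.0062 -1.    ]
[-0.03643051  0.09000572  0.05387813]
```

View pics/s9.png

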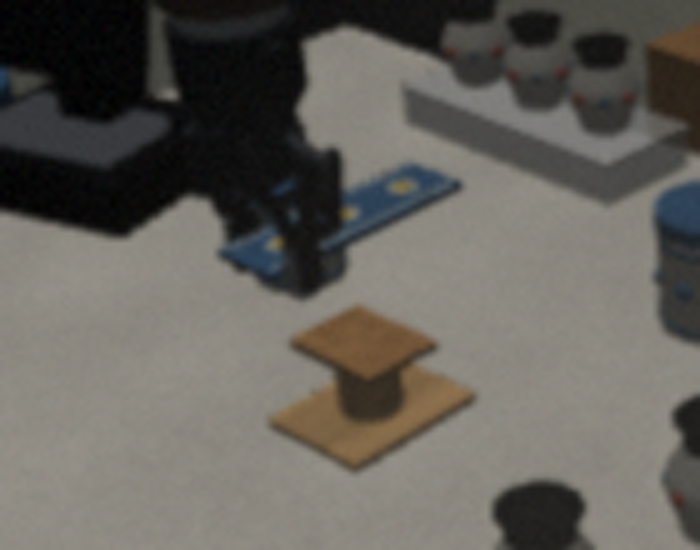

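View pics/t9.png

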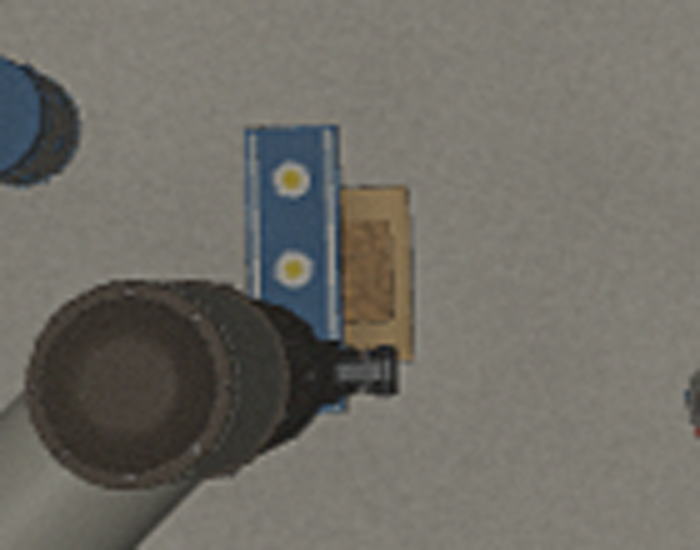

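Run:
```python
from h import *
m=lambda L:np.array(L,float)
Mt=m([[80,26,0],[80,-26,0],[45,0,0],[0,0,0],[-80,-26,0]])
ot=px([[245,127],[338,125],[292,180],[294,269],[348,411]],5,110,150)
Ms=m([[80,26,0],[80,-26,0],[45,0,0],[0,0,0],[-80,26,0]])
os=px([[412,165],[462,184],[404,187],[350,214],[219,254]],5,120,110)
def f(q,r=False):
    W=lambda M:Ro.from_euler('ZYX',q[3:6]).apply(M*[1,1,1])+q[:3]
    s=q[6]
    A=Mt.copy();B=Ms.copy();A[2,0]=s;B[2,0]=s
    return np.concatenate([(proj('top',W(A))-ot).ravel(),(proj('side',W(B))-os).ravel()])
r=least_squares(f,[521,253,155,.036,0,0,45]);print(r.x.round(4),np.sqrt(np.mean(r.fun**2)));print(r.fun.round(2))
```

```text
[ 5.219093e+02  2.528596e+02  1.526132e+02  5.180000e-02  1.100000e-02
 -4.060000e-02  4.983100e+01] 0.38214492617228435
[ 0.15  0.06  0.03 -0.47  0.32 -0.27  0.47 -0.25 -0.09 -0.25 -0.49 -0.14
  0.38 -0.39 -0.23  0.38 -1.03  0.46 -0.29 -0.2 ]
```

```bash
python3 -c "
from h import *
goto(465.6,252.2,45,.036)"
```

```text
shift [-0.0002 -0.0008  0.0839] yaw -0.05 pos [465.4 251.8 128.9] F [-0.53  0.26 -1.  ] w 50.7 t 12.85 tilt [ 0.0062 -0.0055 -1.    ]
```

Call:
send_rows(
  translation=[
    [0, -0.001, 0.01],
    [0, -0.001, 0.025],
    [0, -0.001, 0.04],
    [0, -0.001, 0.053],
    [0, -0.001, 0.064],
    [0, -0.001, 0.073],
    [0, -0.001, 0.078],
    [0, -0.001, 0.08],
    [0, -0.001, 0.081],
    [0, -0.001, 0.081],
  ],
  yaw=[0, 0, 0, 0, 0, 0, 0, 0, 0, 0],
  fingers=[255, 255, 255, 255, 255, 255, 255, 255, 255, 255],
)

```text
clock: 13.85
position: [466.0, 252.6, 48.2]
ee_rot: [1.0, 0.018, 0.003, 0.003]
contact_force: [-0.1, 0.1, -0.4]
gripper_width: 50.7
```

```bash
python3 -c "
from h import *
goto(465.6,252.2,39.5,.036);print(read_state()['wrist_torque'])
im=get_image('side');cv2.imwrite('pics/s10f.png',im);cv2.imwrite('pics/s10.png',cv2.resize(im[130:215,140:240],None,fx=7,fy=7,interpolation=2))
"
```

```text
shift [-0.0005  0.0004  0.0087] yaw -0.04 pos [466.  252.6  48.2] F [-0.1   0.14 -0.45] w 50.7 t 13.85 tilt [ 0.0068 -0.005  -1.    ]
[0.01278099 0.10158987 0.00493181]
```

View pics/s10.png

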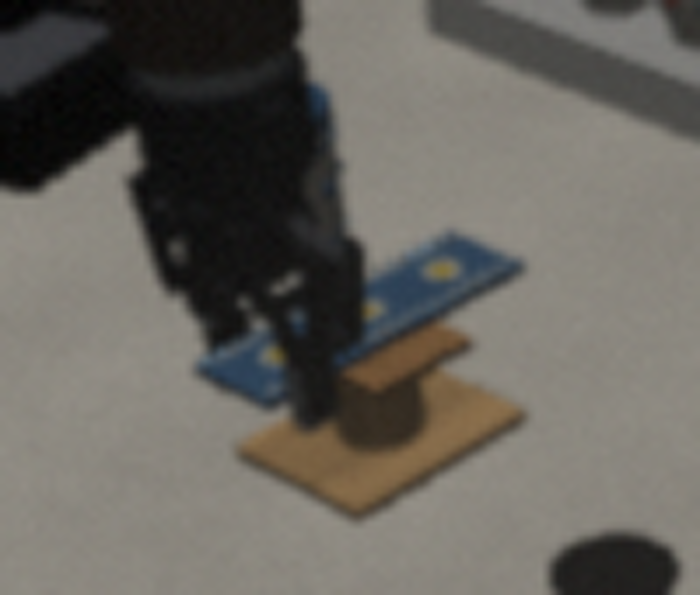

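The tile hovers a few mm above the cork. Lowering gently now.

Call:
send_rows(
  translation=[
    [0, 0, 0.002],
    [0, 0, 0.004],
    [0, 0, 0.0055],
    [0, 0, 0.0065],
    [0, 0, 0.007],
    [0, 0, 0.007],
  ],
  yaw=[0, 0, 0, 0, 0, 0],
  fingers=[255, 255, 255, 255, 255, 255],
)

```text
clock: 14.5
position: [466.1, 252.6, 41.3]
ee_rot: [1.0, 0.018, 0.003, 0.003]
contact_force: [0.4, -0.3, -1.8]
gripper_width: 50.6
```

Call:
send_rows(
  translation=[
    [0, 0, 0.0005],
    [0, 0, 0.001],
    [0, 0, 0.001],
  ],
  yaw=[0, 0, 0],
  fingers=[255, 255, 255],
)

```text
clock: 14.8
position: [466.1, 252.6, 40.2]
ee_rot: [1.0, 0.018, 0.003, 0.003]
contact_force: [-1.3, 0.3, -2.1]
gripper_width: 50.5
```

Call:
send_rows(
  translation=[
    [0, 0, 0.0005],
    [0, 0, 0.001],
    [0, 0, 0.001],
  ],
  yaw=[0, 0, 0],
  fingers=[255, 255, 255],
)

```text
clock: 15.1
position: [466.2, 252.6, 39.5]
ee_rot: [1.0, 0.018, 0.003, 0.003]
contact_force: [-1.6, -0.0, 2.9]
gripper_width: 50.9
```

```bash
python3 -c "
from h import *
goto(465.6,252.2,39.5,.036);print(read_state()['wrist_torque'])
im=get_image('side');cv2.imwrite('pics/s11f.png',im);cv2.imwrite('pics/s11.png',cv2.resize(im[130:215,140:240],None,fx=7,fy=7,interpolation=2))
"
```

```text
shift [-0.0006  0.0004  0.    ] yaw -0.03 pos [466.2 252.6  39.5] F [-1.61 -0.03  2.92] w 50.9 t 15.1 tilt [ 0.007 -0.005 -1.   ]
[-0.06816171  0.28537368  0.04541053]
```

View pics/s11.png

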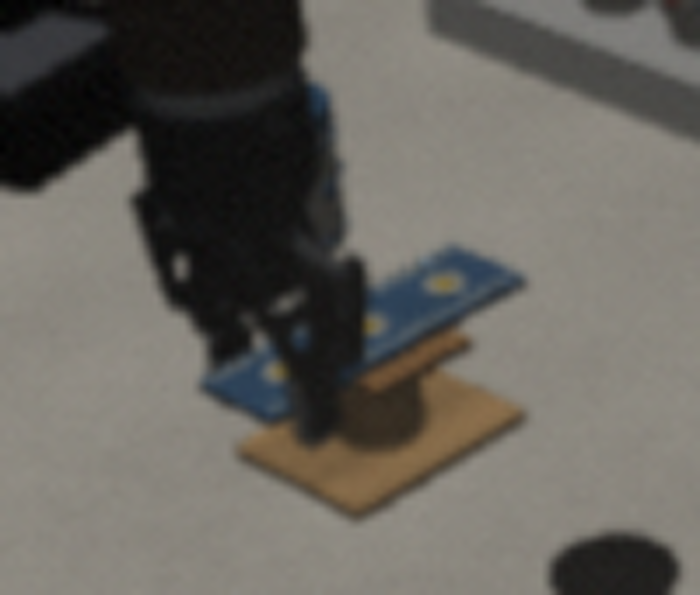

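Run:
```python
from h import *
T=[[80,26],[80,-26],[-80,-26],[-80,26]]
o=px([[453,247],[526,282],[265,420],[201,385]],7,140,130)
print(pose(T,66,{'side':o}))
print(back('side',o,66).round(1))
```

```text
(array([5.19966798e+02, 2.50820913e+02, 3.73427186e-02]), np.float64(0.3818962566765991))
[[599.2 280.9  66. ]
 [599.3 226.8  66. ]
 [441.  224.4  66. ]
 [439.9 270.6  66. ]]
```

In the side camera the tile sits within about 1 mm of the cork's centre. Releasing.

Call:
send_rows(
  translation=[
    [0, 0, 0],
    [0, 0, 0],
    [0, 0, 0],
    [0, 0, 0],
    [0, 0, 0],
    [0, 0, 0],
  ],
  yaw=[0, 0, 0, 0, 0, 0],
  fingers=[110, 80, 40, 0, 0, 0],
)

```text
clock: 15.75
position: [466.2, 252.6, 39.5]
ee_rot: [1.0, 0.018, 0.003, 0.003]
contact_force: [0.7, -0.1, -0.4]
gripper_width: 85.4
```

```bash
python3 -c "
from h import *
goto(465.6,252.2,39.5,.036)
im=get_image('side');cv2.imwrite('pics/s12.png',cv2.resize(im[130:215,140:240],None,fx=7,fy=7,interpolation=2))
"
```

```text
shift [-0.0006  0.0004 -0.    ] yaw -0.03 pos [466.2 252.6  39.5] F [ 0.69 -0.13 -0.41] w 85.4 t 15.75 tilt [ 0.007  -0.0049 -1.    ]
```

View pics/s12.png

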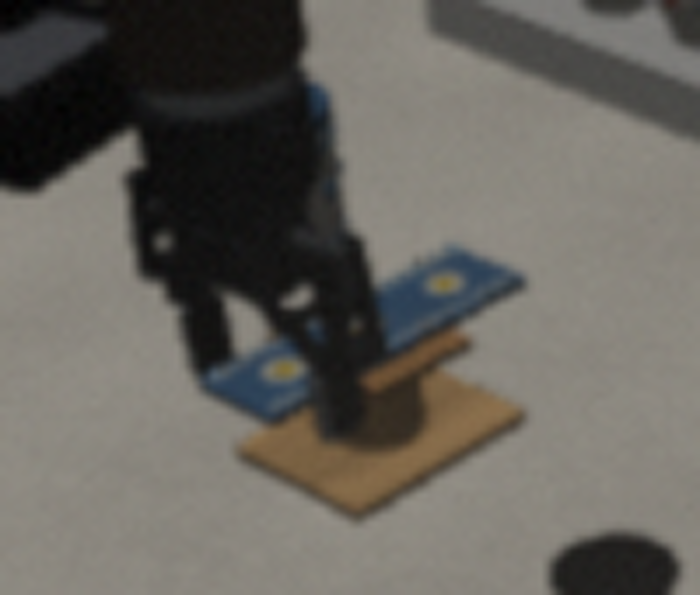

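Released, and the tile has not moved. I'll retreat straight up, then back towards the start pose.

Call:
send_rows(
  translation=[
    [0, 0, -0.01],
    [0, 0, -0.03],
    [0, 0, -0.06],
    [0, 0, -0.1],
    [0, 0, -0.15],
    [-0.02, -0.04, -0.17],
    [-0.06, -0.08, -0.17],
    [-0.1, -0.13, -0.17],
    [-0.14, -0.18, -0.17],
    [-0.17, -0.22, -0.17],
    [-0.17, -0.22, -0.17],
    [-0.17, -0.22, -0.17],
  ],
  yaw=[0, 0, 0, 0, 0, 0, 0, 0, 0, 0, 0, 0],
  fingers=[0, 0, 0, 0, 0, 0, 0, 0, 0, 0, 0, 0],
)

```text
clock: 17.0
position: [284.9, 470.3, 207.8]
ee_rot: [1.0, 0.02, 0.004, 0.002]
contact_force: [-0.6, -0.8, 0.2]
gripper_width: 85.0
```

```bash
python3 -c "
from h import *
goto(465.6,252.2,39.5,.036)
im=get_image('side');cv2.imwrite('pics/s13f.png',im);cv2.imwrite('pics/s13.png',cv2.resize(im[130:215,140:240],None,fx=7,fy=7,interpolation=2))
im=get_image('top');cv2.imwrite('pics/t13f.png',im);cv2.imwrite('pics/t13.png',cv2.resize(im[165:245,140:220],None,fx=7,fy=7,interpolation=2))
"
```

```text
shift [0.1705 0.2247 0.1704] yaw 0.26 pos [284.9 470.3 207.8] F [-0.63 -0.76  0.25] w 85.0 t 17.0 tilt [ 0.0075 -0.0032 -1.    ]
```

View pics/s13.png

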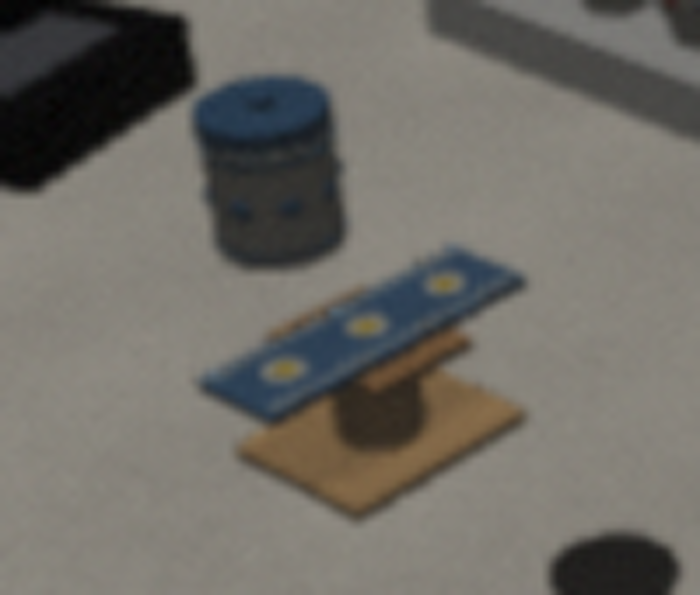

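View pics/t13.png

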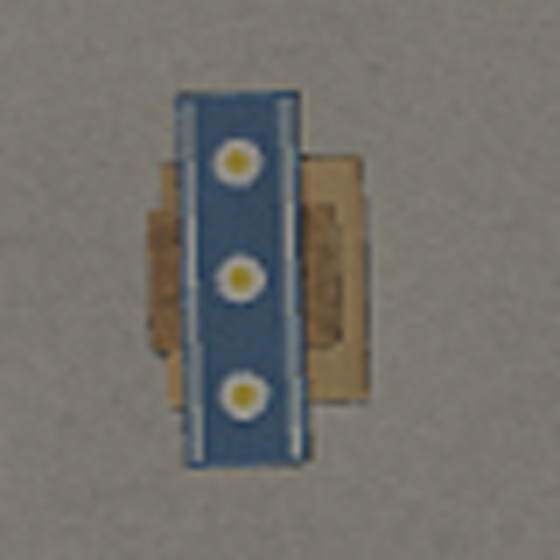

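View pics/t13f.png

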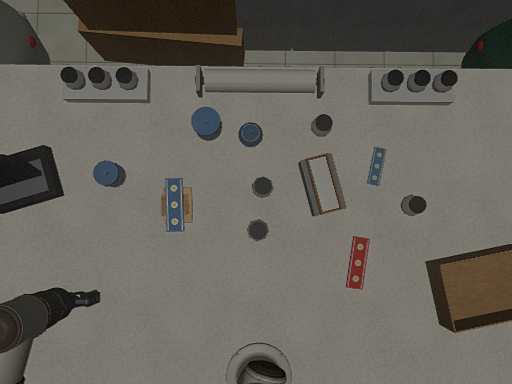

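View pics/s13f.png

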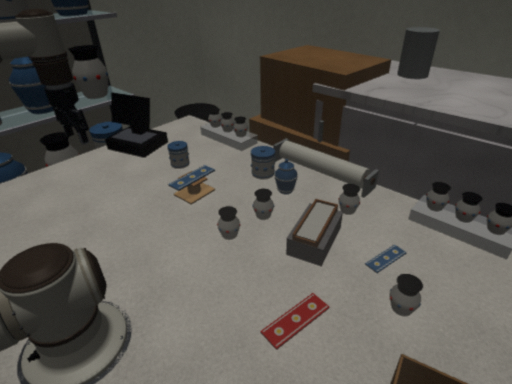

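Run:
```python
from h import *
T=[[80,26],[80,-26],[-80,-26],[-80,26],[0,0]]
print(pose(T,66,{'top':px([[177,92],[300,92],[312,465],[186,467],[241,278]],7,140,165)}))
print(job_done())
```

```text
(array([5.21853132e+02, 2.53910115e+02, 4.26230219e-02]), np.float64(0.23720560433003463))
the job is handed in; nothing more can be done
None
```

The blue tile lies flat and blue face up on the cork, its ends sticking out evenly. The job was handed in at about 17 s of the 53 s allowed.

- **Slide:** I drew the tile forward by light pressing (the readings showed 3 to 7 N) until it overhung the tray's front by about 51 to 53 mm. The target was 53 mm.
- **Pick-up and placing:** I gripped the overhanging end across its width, carried the tile over and lowered it until it just touched the cork (about 3 N). Then I let go and moved the arm clear.
- **Centring:** The last top picture puts the tile's centre at (521.9, 253.9) mm, against (522.2, 254.8) for the cork in the same camera. The turn between them is about 0.005 rad. The side camera, measured just before letting go, agrees to about 1 mm.
- **Disagreement:** The two cameras differ by 2 to 3 mm in absolute y on the stand, a little over the stated calibration. Comparing tile and cork within one camera avoids this.
- **Surroundings:** By eye, the last pictures show the upper white tile still in the tray and the other pieces where they were. I did not measure those positions again, and the lowest white tile was never in view.

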